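Turn the red status tile to green at the citron grading table

ROBOT

A 6-joint arm with a two-finger parallel gripper is mounted at the origin on the work surface. World frame = base frame: x ahead of the robot, y to its left, z up, the work surface at z = 0. Lengths are in m, angles in rad, forces in N, time in s.
With the tool pointing down it reaches from about 0.25 to 0.775 m from the base axis. Payload 4 kg.
Tool frame: the origin (TCP) lies at the very end of the fingers, on their centre line; the grasp point (between the pads) lies 19 mm behind it; z points along the fingers, y is the direction in which the jaws open and shut (so a half turn about z gives the same grasp; the last joint's range is limited). The gripper opens to 94 mm and grips with 3 to 60 N. Pads are 16 mm wide; open, the fingers measure 119 mm over their backs; the gripper's body (75 mm by 177 mm) begins 78 mm behind the grasp point.
Start: joints at [1.112, 0.087, 1.371, -0, 1.684, -0.103], TCP at [0.192, 0.516, 0.177] pointing down, gripper open.
Joint ranges: [-3.1, 3.1], [-0.76, 2.03], [0.27, 2.55], [-1.08, 4.22], [0.17, 2.65], [-2.57, 2.57]. Speed limits (rad/s): [2.79, 2.79, 3.14, 3.14, 3.14, 3.14].

INTERFACE

Orientations are given as a rotation vector (axis times angle).
In Python, from workcell import manip, snapshot, order gives the robot as it stands.
- The arm moves only by the shell command python3 -m creep 'ROWS' [OPENING] [FORCE]. ROWS is JSON, a list that holds one entry, the list of rows, each a list of 4 numbers: the shift along the tool's x, y, z in m, then the turn about the tool's z in rad. A call has 1 to 5 rows; each row is the pose to reach, as a shift and turn from the pose commanded when the call began, along the tool's axes at that moment; what a row does not reach only later rows make up. A row lasts 1/12 s, in which the tool goes at most 41.7 mm and 7.16 degrees, less where a joint would pass 70% of its speed; a pose out of reach is approached as far as the arm can. A call with a gripper value outside its range is refused whole. OPENING is the gripper command: -1 is shut, 1 is fully open, values between are in proportion, set as the call begins (- or left out, the last holds). The fingers move at their own pace and stop on an object; FORCE is the grip in N (left out, the last holds). Time passes only in rows, so rows that repeat a pose let the fingers close. It gives the time, the measured TCP pose, the force and the opening at its end, in the units of the state.
- manip.get_state(): the state, without advancing time (a new reading comes with each control period).
- snapshot(name): name is "scene" or "side" or "wrist"; returns a dict with "img" (400x640x3 uint8, red, green, blue), "fx", "fy", "cx", "cy" (pixels), "world_to_cam" (4x4, takes a point from world to camera coordinates). Camera axes: x right, y up, looking along -z (the intrinsics and any distortion apply to the point x, -y, -z); pixel columns grow to the right and rows downward; lengths in m; the calibration is good to about 2 mm. The wrist camera is an equidistant fisheye: a pixel r from the principal point sees the ray r / f radians off the axis. A picture is of the moment at which its call begins. There is no depth.
- order.close_job(): hands the job in, once; it reports no verdict.
The state is a dict: "clock": time; "joint_pos": joint angles; "qvel": joint speeds; "joint_efforts": joint torques, N m; "eef_pos": TCP position; "orientation": TCP orientation; "force": force on the tool from outside, world axes, zero at the start; "moment": the same for the moment, N m; "gripper_width": finger opening in m.
Only numpy, scipy, OpenCV 4.12 (cv2) and the standard library are available. Lean on these libraries where they do the work, as an engineer would, in place of code of your own. Each camera call takes 0.05 s, during which the arm holds its last target.

TASK

One tile stand on the citron grading table still shows a red tile. Pick up the lifter by its blue grip, slide its blade under the overhanging edge of the red tile and tip the tile over onto the high deck of its own stand, so that it lies flat there showing green. Do not touch the tile with the fingers, leave the other, already green tile alone, and finally stand the lifter upright on the table and let go.

Things in the scene. Friction and masses are not known exactly. Their poses are not given: they have to be found in the camera images.
- lifter_grip (a point): The lifter, about 120 g, 90 mm tall, standing by itself: a flat steel blade 90 x 40 x 4 mm with an upright blue grip, 22 x 22 mm, on its rear end. This point is on the grip's axis, 45 mm above the underside. x points along the blade to its free front edge, 79 mm ahead of this point; z is up, y across the blade. The blade's rear end is 11 mm behind the grip's axis.
- stand: Fixed grey two-step stand of the red tile, 80 mm wide (y). Origin at table level under the step between its decks, mid-width; x runs (roughly away from the robot) from low to high deck. Low deck: 24 mm high, x -50 to 0 mm. High deck: 29 mm high, x 0 to 100 mm, then a black lip 37 mm high. The 5 mm step at x = 0 stops the tile's far edge, over which the tile tips onto the high deck.
- tile_center (a point): Centre of the loose plastic tile, 70 (x) x 50 (y) x 6 mm, about 30 g; red on top, green underneath; z points out of its red face. It starts on the low deck of stand, x along the stand's x, far edge about 2 mm from the step, so that its near edge overhangs the low deck's front by about 22 mm, its underside 24 mm above the table.
- tile_done_center (a point): Centre of the bystander tile, same size, green face up on the high deck of another, identical fixed stand. Leave it where it is.
Not all that is in view belongs to the job. Of the things like the part that bears lifter_grip, leave any that is purple; of the rest the smaller one is meant.

How it is judged:
On the way:
1. the lifter holds the tile's edge up, the tile tilted between 20 and 100 degrees (contact force between lifter and tile above 0.02 N and angle between tile_center's own z axis and vertical between 0.35 and 1.75 rad and contact force between the fingers and lifter above 0.5 N), for 0.1 s.
At the end, for the whole second after the job is handed in: The tile lies at rest, green face up and within 10 degrees of level, on the high deck of its own stand, its centre within 20 mm of the deck's middle line and 15 to 75 mm beyond the step; the lifter stands upright (within 10 degrees) on the table, at rest (angle between tile_center's own z axis and vertical above 2.96 rad and x of tile_center in the frame of stand between 0.015 and 0.075 m and y of tile_center in the frame of stand between -0.02 and 0.02 m and z of tile_center in the frame of stand between 0.026 and 0.04 m and linear speed of each of tile, lifter below 0.02 m/s and angle between lifter_grip's own z axis and vertical below 0.17 rad and height (world z) of lifter_grip between 0.035 and 0.055 m); the robot touches nothing.
It fails at once if the fingers or the arm touch the red tile (contact force between any of the fingers, the arm and tile above 0.1 N).
It fails at once if the other, green tile is moved more than 15 mm (distance of tile_done_center from where it was at the start of the episode above 0.015 m).
It also fails if it takes over 51 s, if anything falls off the work surface, if the arm or the gripper's body presses on something with over 40 N, if the wrist force passes 120 N, or if a joint passes its speed limit or range.

## Working session

There is one attempt and no reset: what is moved stays moved. The work goes in short steps, Python scripts to look and compute and a shell command to move; the robot and the scene stay as the last step left them, time stands still between calls to the robot, and variables do not carry over. Pictures are saved under pics/ and viewed, and the job is handed in when it is done.

```bash
ls; mkdir -p pics; cat > h.py <<'E'
import numpy as np, cv2
from workcell import manip, snapshot, order
E
python3 - <<'E'
from h import *
import pickle
for n in ["scene","side","wrist"]:
    s=snapshot(n); pickle.dump(s,open(f'pics/{n}0.pkl','wb'))
    cv2.imwrite(f'pics/{n}0.png',s["img"][...,::-1])
    print(n,s["fx"],s["fy"],s["cx"],s["cy"],[k for k in s]); print(np.round(s["world_to_cam"],4))
print(manip.get_state())
E
```

```text
pics
scene 456.0630732683217 456.0630732683217 317.78387402926586 197.58892268366117 ['img', 'fx', 'fy', 'cx', 'cy', 'world_to_cam']
[[ 0.1506  0.9886  0.0029 -0.0634]
 [-0.681   0.1017  0.7252  0.3428]
 [ 0.7166 -0.1112  0.6886 -1.415 ]
 [ 0.      0.      0.      1.    ]]
side 518.178955786932 518.178955786932 318.85586972376814 207.8359475331342 ['img', 'fx', 'fy', 'cx', 'cy', 'world_to_cam']
[[ 0.9053 -0.4248 -0.0073 -0.4846]
 [ 0.2798  0.5832  0.7626 -0.1966]
 [-0.3197 -0.6924  0.6468 -0.7731]
 [ 0.      0.      0.      1.    ]]
wrist 309.70691628693146 309.70691628693146 318.8649432076118 196.30695065387698 ['img', 'fx', 'fy', 'cx', 'cy', 'world_to_cam']
[[ 0.3468  0.9379 -0.0024 -0.5484]
 [-0.9128  0.337  -0.2308  0.0252]
 [-0.2157  0.0823  0.973  -0.3894]
 [ 0.      0.      0.      1.    ]]
{'clock': 0.15, 'joint_pos': array([ 1.11188489e+00,  8.77940442e-02,  1.37188523e+00,  1.70240837e-05,
        1.68357630e+00, -1.03127014e-01]), 'qvel': array([-0.0005835 , -0.00359782, -0.00523752, -0.00125921,  0.00095153,
        0.00198389]), 'joint_efforts': array([ 1.25923711e-03, -3.40644193e+01, -3.02792501e+01,  7.18657183e-02,
        3.05256201e-02, -1.33358385e-04]), 'eef_pos': array([0.19138901, 0.51514132, 0.17597936]), 'orientation': array([-5.55834316e-01, -3.09154439e+00,  2.50189047e-03]), 'force': array([-0.34287646,  0.17919471,  0.43779485]), 'moment': array([-0.01804497, -0.02526679, -0.03825655]), 'gripper_width': 0.09432665876459077}
```

View pics/scene0.png

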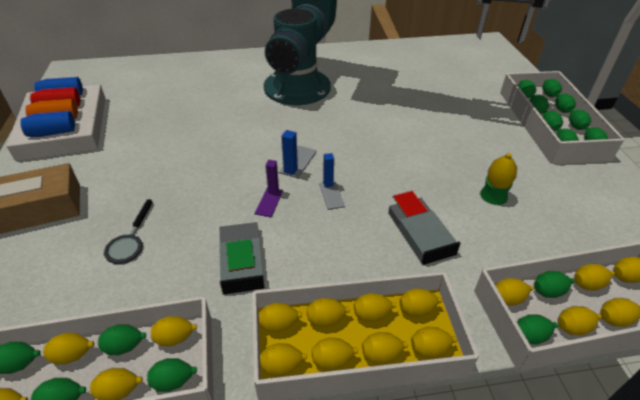

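View pics/side0.png

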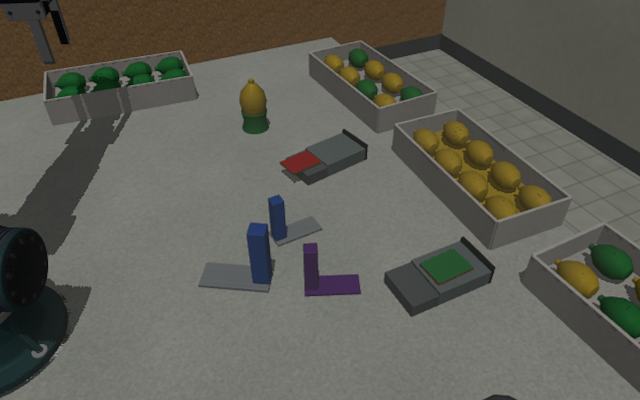

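View pics/wrist0.png

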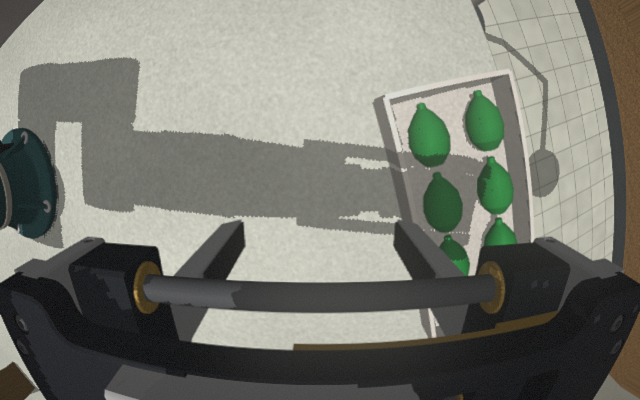

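The scene view shows the small blue-grip lifter at about (328,170), with its blade pointing to (335,202). The larger lifter is at (290,150) and the purple one at (271,178). The red tile is at (410,204) on the stand whose lip is near (440,250), and the green tile is at (240,254). I'll zoom in to measure.

```bash
python3 - <<'E'
import pickle,cv2
a=pickle.load(open('pics/scene0.pkl','rb'))["img"][...,::-1]
b=pickle.load(open('pics/side0.pkl','rb'))["img"][...,::-1]
cv2.imwrite('pics/zs.png',cv2.resize(a[140:270,300:470],None,fx=4.7,fy=4.6,interpolation=cv2.INTER_CUBIC))
cv2.imwrite('pics/zd.png',cv2.resize(b[120:260,240:380],None,fx=4.28,fy=4.28,interpolation=cv2.INTER_CUBIC))
E
```

```text
(no output)
```

View pics/zs.png

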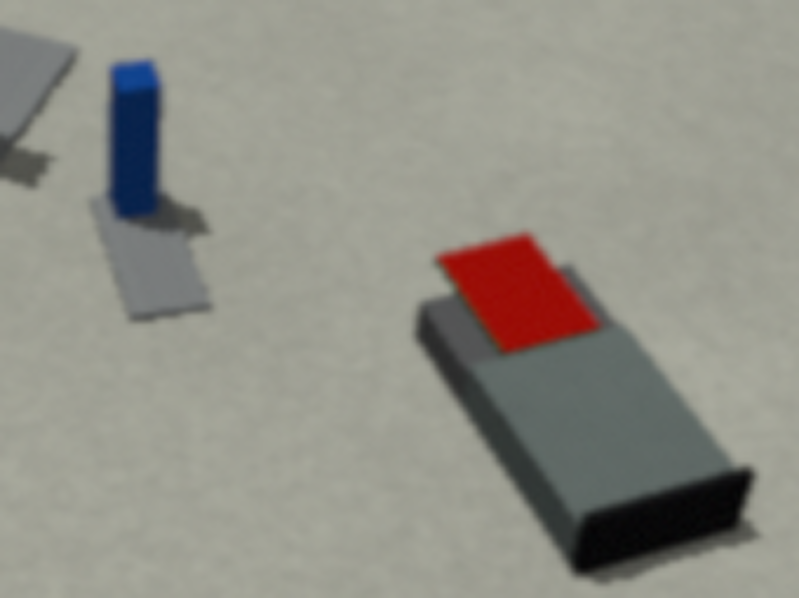

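View pics/zd.png

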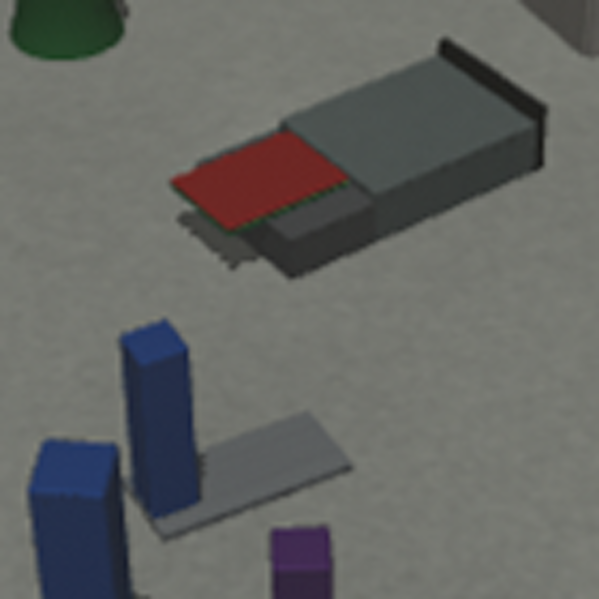

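```bash
cat > fit.py <<'E'
import numpy as np, pickle
from scipy.optimize import least_squares
S={n:pickle.load(open(f'pics/{n}0.pkl','rb')) for n in("scene","side")}
def proj(s,P):
    M=np.array(s["world_to_cam"]); p=P@M[:3,:3].T+M[:3,3]
    return np.c_[s["cx"]+s["fx"]*p[:,0]/-p[:,2], s["cy"]+s["fy"]*-p[:,1]/-p[:,2]]
def sc(l): 
    l=np.array(l,float); return np.c_[(l[:,0]+.5)/4.7-.5+300,(l[:,1]+.5)/4.6-.5+140]
def sd(l):
    l=np.array(l,float); return np.c_[(l[:,0]+.5)/4.28-.5+240,(l[:,1]+.5)/4.28-.5+120]
O={}
O['lifter']=(([79,-20,2],[79,20,2],[-11,-20,4],[-11,-11,90],[-11,11,90],[11,11,90],[11,-11,90],[11,-11,4],[11,11,4]),
 sc([(132,319),(211,307),(92,198),(111,68),(153,61),(159,86),(114,93),(117,217),(157,213)]),
 ([79,20,4],[79,-20,4],[-11,-20,2],[-11,-11,90],[11,-11,90],[11,11,90],[-11,11,90]),
 sd([(308,410),(352,466),(165,538),(138,362),(188,343),(168,320),(120,337)]))
O['stand']=(([-50,-40,24],[-50,40,24],[0,-40,29],[0,40,29]),
 sc([(425,303),(572,265),(472,365),(628,327)]),
 ([-50,-40,24],[-50,-40,0],[0,-40,29],[0,40,29]),
 sd([(292,240),(294,277),(375,193),(283,123)]))
O['tile']=(([-35,-25,30],[-35,25,30],[35,25,30],[35,-25,30]),
 sc([(436,258),(530,233),(602,327),(502,352)]),
 ([-35,25,30],[-35,-25,30],[35,-25,30],[35,25,30]),
 sd([(172,183),(230,230),(348,180),(285,132)]))
def tf(q,L):
    L=np.array(L)/1000.; c,s=np.cos(q[2]),np.sin(q[2])
    return np.c_[q[0]+c*L[:,0]-s*L[:,1], q[1]+s*L[:,0]+c*L[:,1], L[:,2]]
if __name__=="__main__":
  for k,(La,pa,Lb,pb) in O.items():
    for m in('both','scene','side'):
        def f(q):
            a=(proj(S['scene'],tf(q,La))-pa).ravel(); b=(proj(S['side'],tf(q,Lb))-pb).ravel()
            return np.r_[a,b] if m=='both' else a if m=='scene' else b
        r=least_squares(f,[.45,.1,0.2]); print(k,m,r.x.round(4),np.sqrt(np.mean(r.fun**2)).round(2))
        if m=='both': print(r.fun.reshape(-1,2).round(1).tolist())
E
python3 fit.py
```

```text
lifter both [0.4642 0.0189 0.0689] 0.86
[[0.3, 0.2], [0.7, 0.1], [-0.0, -0.1], [0.0, -1.0], [0.5, -0.7], [1.6, -0.2], [1.6, -0.4], [0.4, 1.3], [1.0, 0.8], [0.3, 1.0], [0.5, 0.5], [-0.2, 1.5], [0.7, 1.7], [0.8, 2.0], [-0.2, 0.2], [-0.6, 0.3]]
lifter scene [0.4639 0.0173 0.0717] 0.62
lifter side [0.4649 0.0217 0.0643] 0.57
stand both [0.6166 0.1856 0.193 ] 0.71
[[-0.1, 0.2], [0.9, 0.0], [0.7, 0.6], [0.8, -0.1], [-0.0, 0.9], [-0.2, 1.7], [0.6, 1.1], [-0.5, -0.1]]
stand scene [0.6159 0.1844 0.1872] 0.32
stand side [0.6182 0.1884 0.1883] 0.51
tile both [0.5784 0.1804 0.1995] 0.54
[[0.1, -0.7], [-0.0, -0.4], [0.4, -0.2], [1.0, 0.1], [-0.3, 0.3], [-0.1, 0.9], [0.5, 0.3], [1.0, 0.6]]
tile scene [0.5792 0.1793 0.1833] 0.29
tile side [0.5787 0.1824 0.2185] 0.33
```

The fits agree to within 1 px. The lifter is at (0.464, 0.019) with yaw 0.07 and the stand at (0.6166, 0.1856) with yaw 0.19. The tile sits 38 mm short of the step, against an expected 37 mm. Next is a helper to work out the shifts.

```bash
cat >> h.py <<'E'
import sys
from scipy.spatial.transform import Rotation as Ro
def to(x,y,z,yaw):
    """yaw = desired world angle of tool y axis"""
    s=manip.get_state(); R=Ro.from_rotvec(s["orientation"]).as_matrix(); p=s["eef_pos"]
    cur=np.arctan2(R[1,1],R[0,1]); d=(yaw-cur+np.pi)%(2*np.pi)-np.pi
    print('t',round(s["clock"],2),'tcp',p.round(4),'yaw',cur.round(4),'tilt',R[:,2].round(4),'q',s["joint_pos"].round(2),'F',s["force"].round(2),'w',s["gripper_width"].round(4))
    print('shift',(R.T@(np.array([x,y,z])-p)).round(4),'turn',round(-d,4))
if __name__=="__main__": to(*map(float,sys.argv[1:]))
E
python3 h.py .464 .019 .16 1.64
python3 - <<'E'
from fit import *
# rough ground positions of other lifters' grips (foot pixel, z=4mm)
for n,u,v in(('scene',289,173),('scene',272,195),('side',260,283)):
    s=S[n];M=s["world_to_cam"];d=np.array([(u-s["cx"])/s["fx"],-(v-s["cy"])/s["fy"],-1.]);R=M[:3,:3];c=-R.T@M[:3,3];w=R.T@d;print(n,(c+w*(0.004-c[2])/w[2]).round(3))
E
```

```text
scene [ 0.409 -0.069  0.004]
scene [ 0.481 -0.116  0.004]
side [ 0.396 -0.069  0.004]Traceback (most recent call last):
  File "h.py", line 11, in <module>
    if __name__=="__main__": to(*map(float,sys.argv[1:]))
                             ~~^^^^^^^^^^^^^^^^^^^^^^^^^^
  File "h.py", line 9, in to
    print('t',round(s["clock"],2),'tcp',p.round(4),'yaw',cur.round(4),'tilt',R[:,2].round(4),'q',s["joint_pos"].round(2),'F',s["force"].round(2),'w',s["gripper_width"].round(4))
                                                                                                                                                     ^^^^^^^^^^^^^^^^^^^^^^^^
AttributeError: 'float' object has no attribute 'round'
```

```bash
sed -i 's/s\["gripper_width"\].round(4)/round(float(s["gripper_width"]),4)/' h.py; python3 h.py .464 .019 .16 1.64
```

```text
t 0.15 tcp [0.1914 0.5151 0.176 ] yaw 1.215 tilt [-8.0e-04 -1.5e-03 -1.0e+00] q [ 1.11  0.09  1.37  0.    1.68 -0.1 ] F [-0.34  0.18  0.44] w 0.0943
shift [-0.4284 -0.3701  0.0165] turn -0.425
```

```bash
python3 -m creep '[[[-0.428,-0.370,0,-0.425],[-0.428,-0.370,0,-0.425],[-0.428,-0.370,0,-0.425],[-0.428,-0.370,0,-0.425],[-0.428,-0.370,0,-0.425]]]' 0.3 40;  python3 h.py .464 .019 .16 1.64
```

```text
clock: 0.57
eef_pos: [0.2884, 0.3385, 0.1765]
orientation: [0.115, -3.139, 0.001]
force: [1.5, 0.1, -0.3]
gripper_width: 0.0647
t 0.57 tcp [0.2884 0.3385 0.1765] yaw 1.6439 tilt [-2.e-04 -4.e-04 -1.e+00] q [ 0.74 -0.15  1.6  -0.    1.69 -0.91] F [ 1.55  0.05 -0.33] w 0.0647
shift [-0.1518 -0.3315  0.0166] turn 0.0039
```

```bash
python3 -m creep '[[[-0.149,-0.325,0,0],[-0.149,-0.325,0,0],[-0.149,-0.325,0,0],[-0.149,-0.325,0,0],[-0.149,-0.325,0,0]]]';  python3 h.py .464 .019 .16 1.64
```

```text
clock: 0.98
eef_pos: [0.3882, 0.1554, 0.1769]
orientation: [-0.109, 3.139, 0.0]
force: [1.4, 0.5, -0.4]
gripper_width: 0.0609
t 0.98 tcp [0.3882 0.1554 0.1769] yaw 1.6402 tilt [ 4.e-04  3.e-04 -1.e+00] q [ 0.24 -0.21  1.65  0.    1.7  -1.4 ] F [ 1.36  0.55 -0.37] w 0.0609
shift [-0.0661 -0.1413  0.0169] turn 0.0002
```

```bash
python3 -m creep '[[[-0.063,-0.135,0,0],[-0.063,-0.135,0,0],[-0.063,-0.135,0,0],[-0.063,-0.135,0,0],[-0.063,-0.135,0,0]]]';  python3 h.py .464 .019 .16 1.64
python3 - <<'E'
from h import *
import pickle
for n in ["wrist","side"]:
    s=snapshot(n); pickle.dump(s,open(f'pics/{n}1.pkl','wb'))
    cv2.imwrite(f'pics/{n}1.png',s["img"][...,::-1])
E
```

```text
clock: 1.4
eef_pos: [0.4614, 0.0228, 0.176]
orientation: [0.099, -3.139, 0.003]
force: [0.4, 1.4, -0.5]
gripper_width: 0.0613
t 1.4 tcp [0.4614 0.0228 0.176 ] yaw 1.6337 tilt [-0.001  -0.0016 -1.    ] q [-0.07 -0.11  1.57 -0.    1.68 -1.71] F [ 0.43  1.44 -0.54] w 0.0613
shift [-0.0024 -0.004   0.016 ] turn -0.0063
```

View pics/wrist1.png

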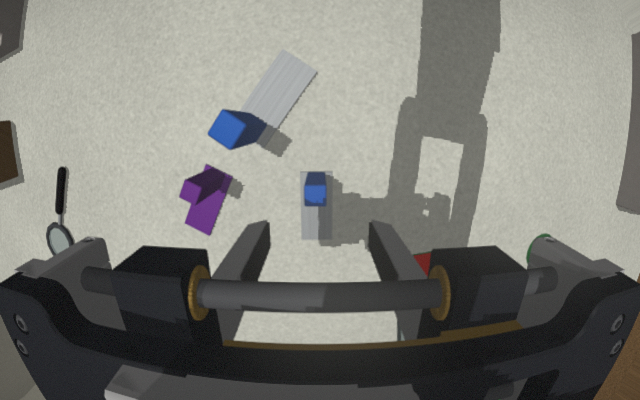

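View pics/side1.png

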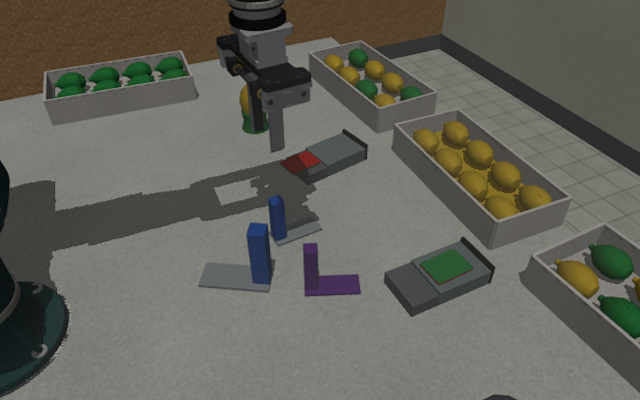

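The wrist view shows the small lifter's grip top around (316,188), centred between the fingers. The large lifter is at (235,128) and the purple one at (200,185), and both are clear. I'll cross-check with the wrist calibration.

```bash
cat > w.py <<'E'
import numpy as np,pickle
def wray(s,u,v,z):
    dx,dy=(u-s["cx"])/s["fx"],(v-s["cy"])/s["fy"]; r=np.hypot(dx,dy)
    k=np.sin(r)/r if r>1e-9 else 1
    d=np.array([dx*k,-dy*k,-np.cos(r)]); M=np.array(s["world_to_cam"]);R=M[:3,:3];c=-R.T@M[:3,3];w=R.T@d
    return c+w*(z-c[2])/w[2]
E
python3 - <<'E'
import cv2,pickle,numpy as np
s=pickle.load(open('pics/wrist1.pkl','rb'));a=s["img"][...,::-1]
cv2.imwrite('pics/zw.png',cv2.resize(a[160:250,270:370],None,fx=6,fy=6,interpolation=cv2.INTER_CUBIC))
M=s["world_to_cam"];print((-M[:3,:3].T@M[:3,3]).round(3))
E
```

```text
[0.395 0.018 0.384]
```

View pics/zw.png

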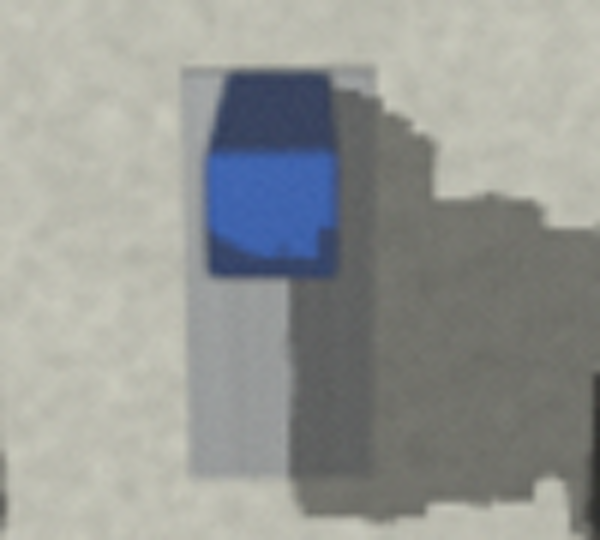

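```bash
python3 - <<'E'
from w import *
s=pickle.load(open('pics/wrist1.pkl','rb'))
P=lambda x,y,z: wray(s,(x+.5)/6-.5+270,(y+.5)/6-.5+160,z)
g=[P(*p,.09) for p in((207,150),(337,150),(337,277),(209,277))]
print(np.round(g,4), np.mean(g,0).round(4))
b=[P(*p,.004) for p in((182,68),(377,68),(374,478),(190,478))]
print(np.round(b,4)); m=(b[0]+b[1])/2; n=(b[2]+b[3])/2; print(m,n,np.arctan2(*(n-m)[[1,0]]), np.linalg.norm(n-m), (m+(n-m)*11/90).round(4))
E
python3 h.py .464 .019 .16 1.64
```

```text
[[0.4538 0.0071 0.09  ]
 [0.4524 0.028  0.09  ]
 [0.4735 0.0295 0.09  ]
 [0.4749 0.0086 0.09  ]] [0.4637 0.0183 0.09  ]
[[ 0.454  -0.0022  0.004 ]
 [ 0.4514  0.038   0.004 ]
 [ 0.5414  0.0441  0.004 ]
 [ 0.544   0.004   0.004 ]]
[0.45269095 0.01786573 0.004     ] [0.54271571 0.02403652 0.004     ] 0.06843834398070549 0.09023599768125205 [0.4637 0.0186 0.004 ]
t 1.5 tcp [0.4599 0.0265 0.1764] yaw 1.6378 tilt [-1.6e-03  8.0e-04 -1.0e+00] q [-0.07 -0.11  1.57  0.    1.69 -1.7 ] F [-0.73  0.37  0.21] w 0.0614
shift [-0.0037 -0.0078  0.0163] turn -0.0022
```

```bash
python3 -m creep '[[[-0.0037,-0.0078,0.03,-0.002],[-0.0037,-0.0078,0.06,-0.002],[-0.0037,-0.0078,0.06,-0.002],[-0.0037,-0.0078,0.06,-0.002]]]';  python3 h.py .4637 .0186 .045 1.639
```

```text
clock: 1.83
eef_pos: [0.4623, 0.0209, 0.1156]
orientation: [0.115, -3.135, -0.002]
force: [-0.8, 0.2, 0.8]
gripper_width: 0.061
t 1.83 tcp [0.4623 0.0209 0.1156] yaw 1.644 tilt [-4.5e-03  9.0e-04 -1.0e+00] q [-0.08 -0.08  1.66  0.    1.57 -1.72] F [-0.8   0.23  0.78] w 0.061
shift [-0.0015 -0.0025  0.0706] turn 0.005
```

```bash
python3 -m creep '[[[-0.0015,-0.0025,0.035,0.003],[-0.0015,-0.0025,0.07,0.003],[-0.0015,-0.0025,0.07,0.003],[-0.0015,-0.0025,0.07,0.003]]]';  python3 h.py .4637 .0186 .045 1.639
```

```text
clock: 2.17
eef_pos: [0.4654, 0.0179, 0.0475]
orientation: [0.109, -3.138, -0.001]
force: [0.3, 0.4, 0.6]
gripper_width: 0.061
t 2.17 tcp [0.4654 0.0179 0.0475] yaw 1.6403 tilt [-1.6e-03  4.0e-04 -1.0e+00] q [-0.08 -0.04  1.76  0.    1.42 -1.72] F [0.35 0.39 0.55] w 0.061
shift [0.0016 0.0008 0.0025] turn 0.0013
```

Close the gripper.

```bash
python3 -m creep '[[[0.001,0,0.002,0],[0.001,0,0.002,0],[0.001,0,0.002,0],[0.001,0,0.002,0],[0.001,0,0.002,0]]]' -1 40; python3 -m creep '[[[0,0,0,0],[0,0,0,0],[0,0,0,0],[0,0,0,0],[0,0,0,0]]]';  python3 h.py .4637 .0186 .045 1.639
```

```text
clock: 2.58
eef_pos: [0.4659, 0.0169, 0.0462]
orientation: [-0.107, 3.137, -0.0]
force: [-0.0, -1.1, -0.5]
gripper_width: 0.0312
clock: 3.0
eef_pos: [0.4653, 0.017, 0.0454]
orientation: [-0.107, 3.139, 0.0]
force: [0.4, 0.4, 4.2]
gripper_width: 0.0214
t 3.0 tcp [0.4653 0.017  0.0454] yaw 1.6389 tilt [ 6.e-04  1.e-04 -1.e+00] q [-0.09 -0.04  1.76  0.    1.42 -1.72] F [0.41 0.36 4.22] w 0.0214
shift [0.0014 0.0017 0.0004] turn -0.0001
```

```bash
python3 -m creep '[[[0,0,-0.02,0],[0,0,-0.06,0],[0,0,-0.06,0],[0,0,-0.06,0]]]'; cat > st.py <<'E'
# target: tip stand-x (mm), stand-y (mm), blade bottom z (mm), [yaw offset]
from h import *
O=np.array([.6164,.1852]);YAW=.19;AH=.0775 # tip ahead of TCP (79 mm - 1.5 mm grasp offset)
def go(tx,ty,bz,dy=0):
    c,s=np.cos(YAW),np.sin(YAW); X=(tx/1000-AH); Y=ty/1000
    to(O[0]+c*X-s*Y,O[1]+s*X+c*Y,bz/1000+.0455,YAW+np.pi/2+dy)
    p=manip.get_state()["eef_pos"][:2]-O; print('now tip',((c*p[0]+s*p[1]+AH)*1e3).round(1),((-s*p[0]+c*p[1])*1e3).round(1),'bz',((manip.get_state()["eef_pos"][2]-.0455)*1e3).round(1))
go(*map(float,sys.argv[1:]))
E
python3 st.py -110 0 55
```

```text
clock: 3.33
eef_pos: [0.4667, 0.0168, 0.1071]
orientation: [-0.107, 3.135, -0.001]
force: [0.1, -0.3, -0.7]
gripper_width: 0.0219
t 3.33 tcp [0.4667 0.0168 0.1071] yaw 1.639 tilt [ 4.9e-03 -4.0e-04 -1.0e+00] q [-0.09 -0.08  1.68  0.    1.54 -1.72] F [ 0.06 -0.28 -0.68] w 0.0219
shift [0.0253 0.135  0.0063] turn -0.1218
now tip -101.3 -137.1 bz 61.6
```

```bash
python3 -m creep '[[[0.025,0.03,0,-0.06],[0.025,0.07,0,-0.122],[0.025,0.11,0,-0.122],[0.025,0.135,0,-0.122],[0.025,0.135,0,-0.122]]]'; python3 st.py -110 0 30
python3 - <<'E'
from h import *
import pickle
for n in ["wrist","side","scene"]:
    s=snapshot(n); pickle.dump(s,open(f'pics/{n}2.pkl','wb'))
    cv2.imwrite(f'pics/{n}2.png',s["img"][...,::-1])
a=pickle.load(open('pics/side2.pkl','rb'))["img"][...,::-1]
cv2.imwrite('pics/side2z.png',cv2.resize(a[60:240,180:400],None,fx=3.3,fy=3.3,interpolation=cv2.INTER_CUBIC))
E
python3 st.py -110 0 30
```

```text
clock: 3.75
eef_pos: [0.4287, 0.1537, 0.1028]
orientation: [0.306, -3.123, -0.003]
force: [-0.3, 0.2, -1.1]
gripper_width: 0.0219
t 3.75 tcp [0.4287 0.1537 0.1028] yaw 1.7664 tilt [-0.0038  0.0017 -1.    ] q [ 0.22 -0.1   1.7   0.    1.54 -1.55] F [-0.29  0.2  -1.12] w 0.0219
shift [-0.0028 -0.0046  0.0273] turn 0.0056
now tip -112.7 4.5 bz 57.3
t 3.9 tcp [0.4299 0.1495 0.1034] yaw 1.7617 tilt [-0.0028 -0.0013 -1.    ] q [ 0.21 -0.1   1.7  -0.    1.54 -1.55] F [-0.01  0.69 -1.1 ] w 0.0219
shift [-0.0025 -0.0001  0.0279] turn 0.0009
now tip -112.4 0.1 bz 57.9
```

View pics/side2z.png

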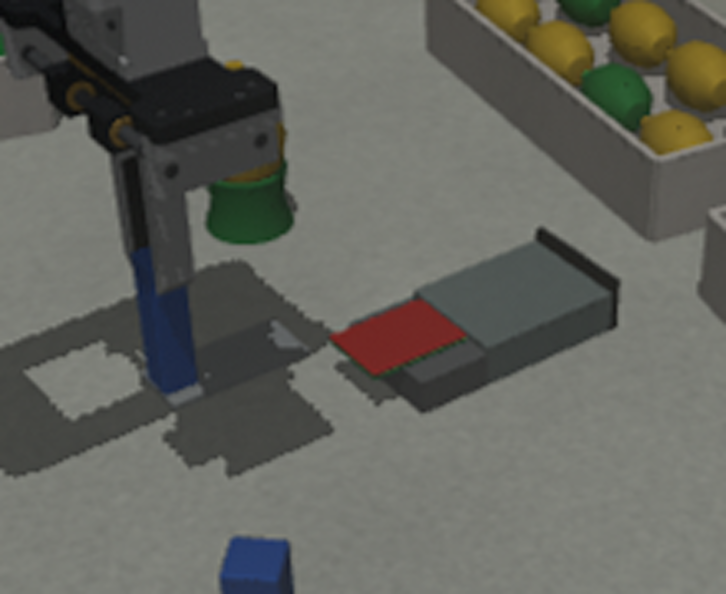

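View pics/wrist2.png

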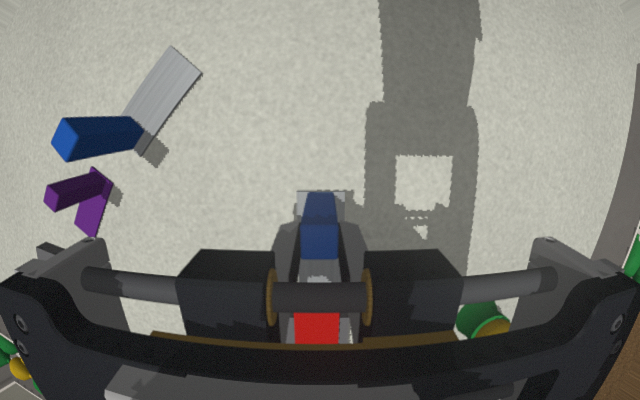

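View pics/scene2.png

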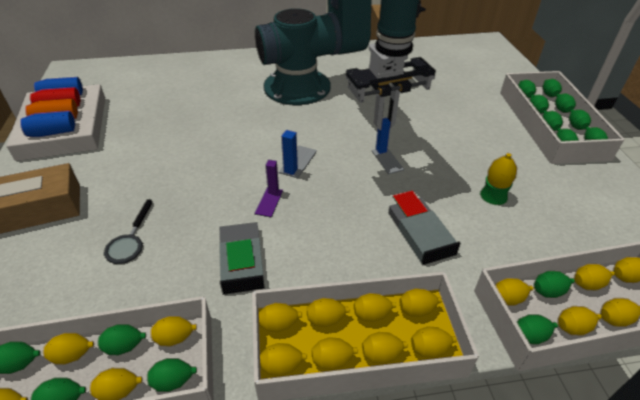

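The lifter is held upright and its blade faces the red tile: scene blade (388,160), tile (410,204). Next I overlay the expected models to check tip height, pitch and alignment.

```bash
cat > ov.py <<'E'
import sys,pickle,cv2,numpy as np
from h import *
from fit import proj
def box(x0,x1,y0,y1,z0,z1): return np.array([[x,y,z] for x in(x0,x1) for y in(y0,y1) for z in(z0,z1)])/1000.
E_=[(0,1),(0,2),(1,3),(2,3),(4,5),(4,6),(5,7),(6,7),(0,4),(1,5),(2,6),(3,7)]
def run(tag,crops):
    st=manip.get_state(); R=Ro.from_rotvec(st["orientation"]).as_matrix(); yaw=np.arctan2(R[1,1],R[0,1])-np.pi/2
    p=st["eef_pos"]; B=np.array([p[0],p[1],p[2]-.0455])
    def pl(B,yaw,P):
        c,s=np.cos(yaw),np.sin(yaw); return P@np.array([[c,s,0],[-s,c,0],[0,0,1]])+B
    things=[(pl(B,yaw,box(-12.5,77.5,-20,20,0,4)),(255,255,0)),(pl(np.array([.6164,.1852,0]),.19,box(-50,0,-40,40,0,24)),(0,255,255)),(pl(np.array([.6164,.1852,0]),.19,box(-72,-2,-25,25,24,30)),(255,255,255))]
    for n,(x0,x1,y0,y1,f) in crops.items():
        s=snapshot(n); a=s["img"][y0:y1,x0:x1,::-1]; a=cv2.resize(a,None,fx=f,fy=f,interpolation=cv2.INTER_CUBIC)
        cv2.imwrite(f'pics/{n}_{tag}_raw.png',a); a=a.copy()
        for V,col in things:
            q=((proj(s,V)-[x0,y0]+.5)*f-.5)
            for i,j in E_: cv2.line(a,tuple(int(k*8) for k in q[i]),tuple(int(k*8) for k in q[j]),col,1,cv2.LINE_AA,3)
        cv2.imwrite(f'pics/{n}_{tag}.png',a)
run(sys.argv[1],{"scene":(340,480,130,250,4),"side":(210,370,90,200,4)})
a=cv2.imread(f'pics/scene_{sys.argv[1]}.png');b=cv2.imread(f'pics/side_{sys.argv[1]}.png')
w=max(a.shape[1],b.shape[1]); pad=lambda i:cv2.copyMakeBorder(i,0,0,0,w-i.shape[1],cv2.BORDER_CONSTANT)
cv2.imwrite(f'pics/ov_{sys.argv[1]}.png',cv2.resize(np.vstack([pad(a),pad(b)]),None,fx=.65,fy=.65,interpolation=cv2.INTER_AREA))
E
python3 ov.py a
```

```text
(no output)
```

View pics/scene_a.png

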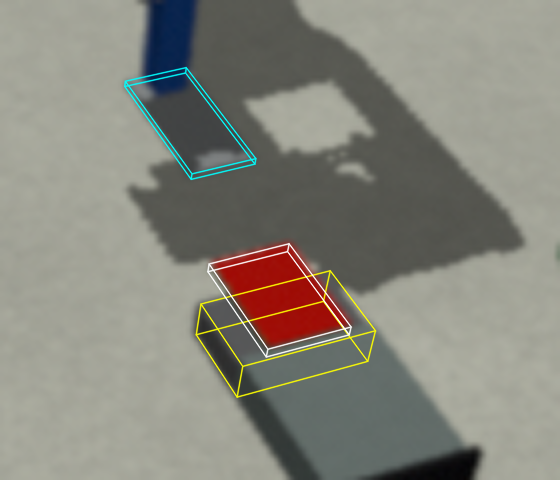

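View pics/side_a.png

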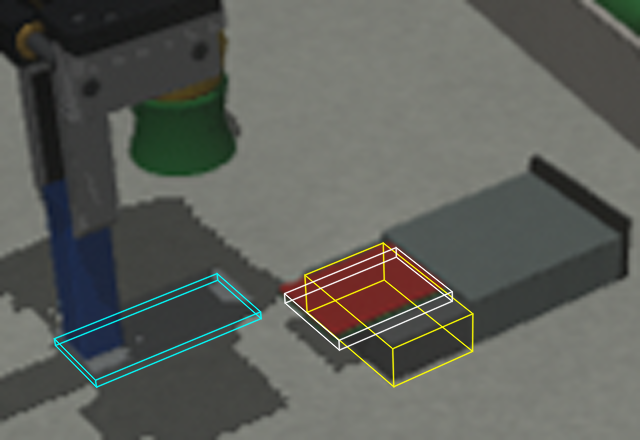

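The blade overlay matches in both views. The stand and tile overlays match to about 2 px, roughly 3 mm. I'll lower to blade bottom z = 12 mm.

```bash
python3 -m creep '[[[0,0,0.03,0],[0,0,0.045,0],[0,0,0.045,0],[0,0,0.045,0]]]'; python3 st.py -90 0 12
```

```text
clock: 4.33
eef_pos: [0.4302, 0.1488, 0.0591]
orientation: [0.295, -3.125, 0.001]
force: [1.5, 0.2, -0.9]
gripper_width: 0.022
t 4.33 tcp [0.4302 0.1488 0.0591] yaw 1.7591 tilt [-2.4e-03 -7.0e-04 -1.0e+00] q [ 0.21 -0.07  1.76 -0.    1.45 -1.55] F [ 1.48  0.22 -0.88] w 0.022
shift [-0.0222  0.0006  0.0016] turn -0.0017
now tip -112.2 -0.6 bz 13.6
```

```bash
python3 -m creep '[[[-0.01,0,0,0],[-0.02,0,0,0],[-0.02,0,0,0]]]'; python3 st.py -56 0 12; python3 ov.py b;python3 st.py -56 0 12
```

```text
clock: 4.58
eef_pos: [0.4539, 0.154, 0.0617]
orientation: [-0.297, 3.123, 0.001]
force: [-0.1, -0.3, -1.6]
gripper_width: 0.0217
t 4.58 tcp [0.4539 0.154  0.0617] yaw 1.7603 tilt [ 4.7e-03  9.0e-04 -1.0e+00] q [ 0.21 -0.02  1.71 -0.    1.44 -1.55] F [-0.08 -0.26 -1.61] w 0.0217
shift [-0.0319 -0.0001  0.0044] turn -0.0005
now tip -87.9 0.1 bz 16.2
t 4.68 tcp [0.4518 0.1539 0.0609] yaw 1.7608 tilt [ 1.5e-03  3.0e-04 -1.0e+00] q [ 0.21 -0.02  1.72  0.    1.45 -1.55] F [-0.49  0.32 -1.31] w 0.0217
shift [-0.0341 -0.0003  0.0034] turn 0.0
now tip -90.1 0.3 bz 15.4
```

View pics/side_b.png

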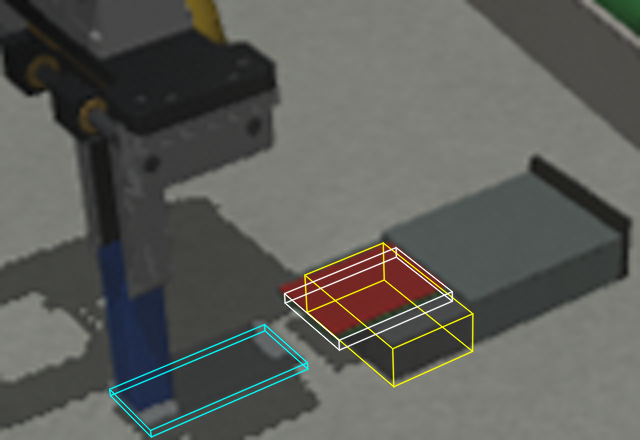

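View pics/scene_b.png

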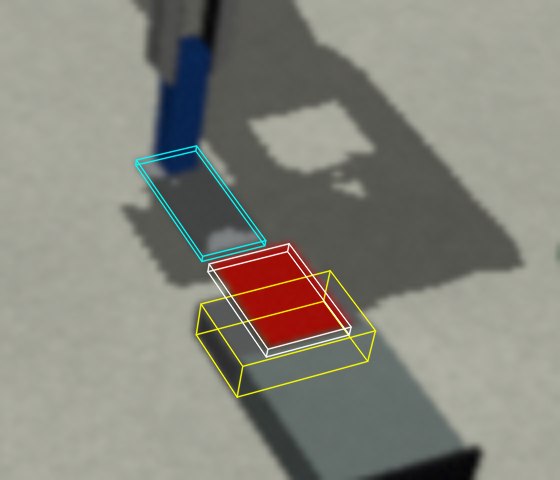

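The blade is in line with the tile in both views, with its front edge about 18 mm short of the tile's near edge. I'll lower 3 mm and slide it under.

```bash
python3 -m creep '[[[0,0,0.003,0],[-0.01,0,0.003,0],[-0.02,0,0.003,0],[-0.026,0,0.003,0],[-0.026,0,0.003,0]]]'; python3 st.py -56 0 12; python3 ov.py c;python3 st.py -56 0 12
```

```text
clock: 5.1
eef_pos: [0.4776, 0.1589, 0.057]
orientation: [-0.298, 3.127, 0.0]
force: [-0.2, 0.1, -0.9]
gripper_width: 0.0214
t 5.1 tcp [0.4776 0.1589 0.057 ] yaw 1.7609 tilt [ 8.e-04  2.e-04 -1.e+00] q [ 0.21  0.04  1.66  0.    1.44 -1.55] F [-0.24  0.06 -0.89] w 0.0214
shift [-0.0077 -0.0004 -0.0005] turn 0.0001
now tip -63.7 0.4 bz 11.5
t 5.2 tcp [0.4763 0.1587 0.0568] yaw 1.761 tilt [-6.e-04 -1.e-04 -1.e+00] q [ 0.21  0.04  1.66  0.    1.44 -1.55] F [ 0.56 -0.08 -1.38] w 0.0217
shift [-0.0091 -0.0004 -0.0007] turn 0.0002
now tip -65.1 0.4 bz 11.3
```

View pics/side_c.png

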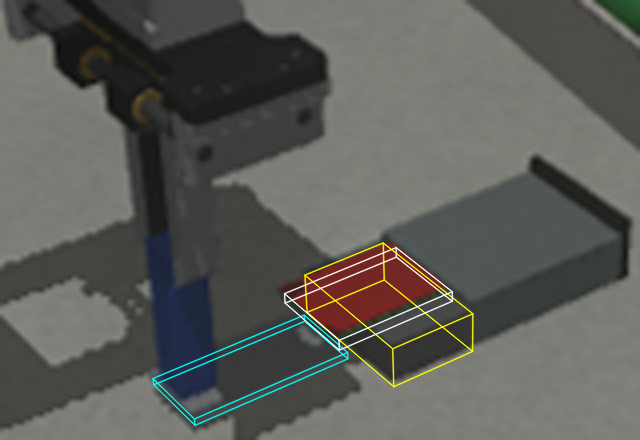

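View pics/scene_c.png

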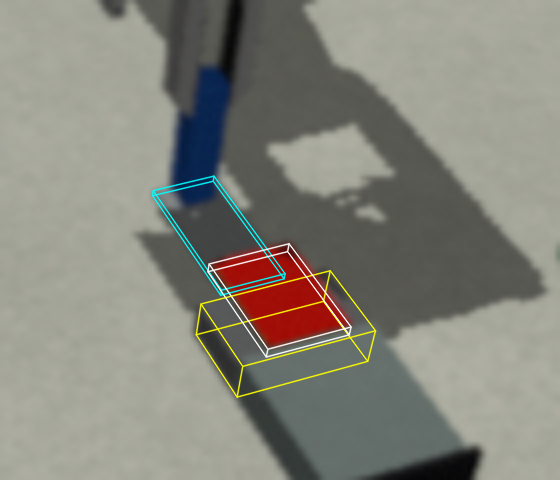

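```bash
python3 -m creep '[[[-0.004,0,0,0],[-0.008,0,0,0],[-0.008,0,0,0],[-0.008,0,0,0]]]'; python3 st.py -56 0 12; python3 st.py -56 0 26
```

```text
clock: 5.53
eef_pos: [0.484, 0.1602, 0.057]
orientation: [-0.298, 3.127, 0.0]
force: [-0.4, 0.1, -0.9]
gripper_width: 0.0219
t 5.53 tcp [0.484  0.1602 0.057 ] yaw 1.761 tilt [ 0.e+00  1.e-04 -1.e+00] q [ 0.21  0.05  1.65  0.    1.44 -1.55] F [-0.43  0.09 -0.9 ] w 0.0219
shift [-0.0012 -0.0004 -0.0005] turn 0.0002
now tip -57.2 0.4 bz 11.5
t 5.53 tcp [0.484  0.1602 0.057 ] yaw 1.761 tilt [ 0.e+00  1.e-04 -1.e+00] q [ 0.21  0.05  1.65  0.    1.44 -1.55] F [-0.43  0.09 -0.9 ] w 0.0219
shift [-0.0012 -0.0004 -0.0145] turn 0.0002
now tip -57.2 0.4 bz 11.5
```

Now lift the tile's edge.

```bash
python3 -m creep '[[[0,0,-0.006,0],[0,0,-0.012,0],[0,0,-0.018,0],[-0.001,0,-0.023,0],[-0.002,0,-0.028,0]]]'; python3 ov.py d; python3 st.py -56 0 40
```

```text
clock: 5.95
eef_pos: [0.4862, 0.1606, 0.0861]
orientation: [-0.298, 3.126, 0.0]
force: [0.2, -0.2, -1.6]
gripper_width: 0.0218
t 6.05 tcp [0.4869 0.1607 0.0866] yaw 1.761 tilt [ 2.7e-03  7.0e-04 -1.0e+00] q [ 0.21  0.04  1.6   0.    1.5  -1.55] F [ 0.23 -0.11 -0.96] w 0.022
shift [ 0.0017 -0.0004  0.001 ] turn 0.0002
now tip -54.3 0.4 bz 41.1
```

View pics/side_d.png

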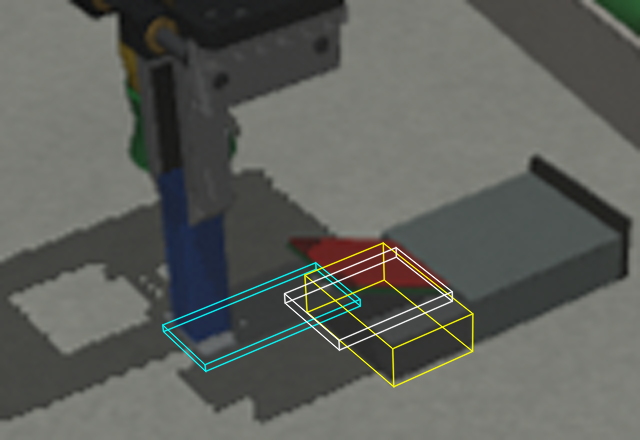

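The side view shows the tile tilted about 20°, with its raised edge near (300,245) resting on the blade. I'll continue along the arc.

```bash
python3 -m creep '[[[-0.002,0,-0.006,0],[-0.005,0,-0.012,0],[-0.009,0,-0.018,0],[-0.014,0,-0.023,0],[-0.020,0,-0.028,0]]]'; python3 ov.py e; python3 st.py -33 0 69
```

```text
clock: 6.47
eef_pos: [0.5062, 0.1645, 0.1138]
orientation: [-0.298, 3.127, 0.0]
force: [-0.1, -0.5, -1.0]
gripper_width: 0.0216
t 6.57 tcp [0.5073 0.1646 0.1143] yaw 1.7608 tilt [ 2.7e-03  6.0e-04 -1.0e+00] q [ 0.21  0.07  1.51  0.    1.56 -1.55] F [ 0.79  0.03 -1.55] w 0.0218
shift [-0.0006 -0.0004 -0.0002] turn 0.0
now tip -33.6 0.4 bz 68.8
```

View pics/side_e.png

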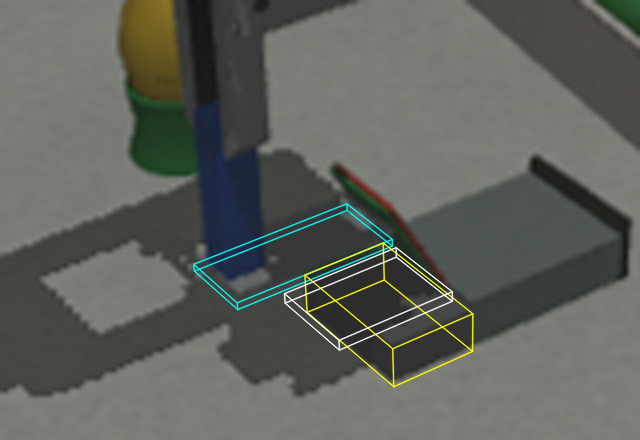

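View pics/scene_e_raw.png

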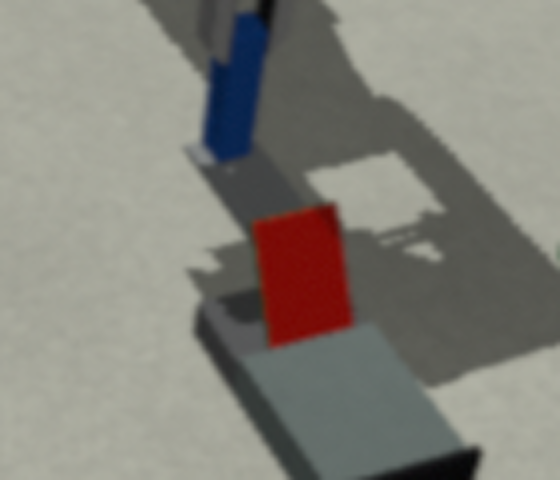

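The tile is about 55–60° up, with its far edge held at the step. I'll carry on to vertical and past it.

```bash
python3 -m creep '[[[-0.005,0,-0.003,0],[-0.010,0,-0.005,0],[-0.016,0,-0.007,0],[-0.022,0,-0.008,0],[-0.028,0,-0.008,0]]]'; python3 ov.py f; python3 st.py 15 0 77
```

```text
clock: 6.98
eef_pos: [0.5338, 0.1698, 0.1212]
orientation: [-0.298, 3.127, 0.0]
force: [-0.1, 0.5, -1.1]
gripper_width: 0.0216
t 7.08 tcp [0.5339 0.1697 0.1207] yaw 1.7609 tilt [-0.e+00  1.e-04 -1.e+00] q [ 0.21  0.13  1.44  0.    1.58 -1.55] F [ 0.9  -0.41 -0.73] w 0.0213
shift [-0.0215 -0.0004 -0.0018] turn 0.0001
now tip -6.5 0.4 bz 75.2
```

View pics/side_f_raw.png

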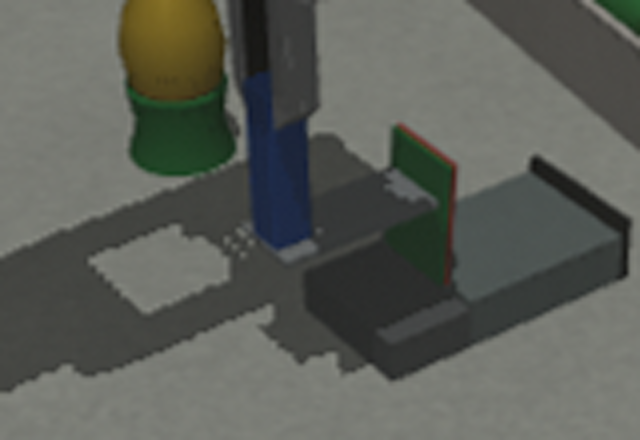

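The tile is vertical, with the green face towards the robot and held by the blade. I'll push gently past the balance point.

```bash
python3 -m creep '[[[-0.004,0,0,0],[-0.008,0,0,0],[-0.012,0,0,0],[-0.016,0,0,0],[-0.020,0,0,0]]]'; python3 ov.py g; python3 st.py 15 0 77
```

```text
clock: 7.5
eef_pos: [0.553, 0.1735, 0.1209]
orientation: [-0.298, 3.127, 0.0]
force: [-0.5, 1.1, -0.8]
gripper_width: 0.0216
t 7.6 tcp [0.5532 0.1735 0.1208] yaw 1.7609 tilt [ 1.e-04  1.e-04 -1.e+00] q [ 0.21  0.17  1.39  0.    1.58 -1.55] F [-0.6   0.79 -1.55] w 0.0216
shift [-0.0018 -0.0004 -0.0017] turn 0.0001
now tip 13.2 0.4 bz 75.3
```

View pics/side_g_raw.png

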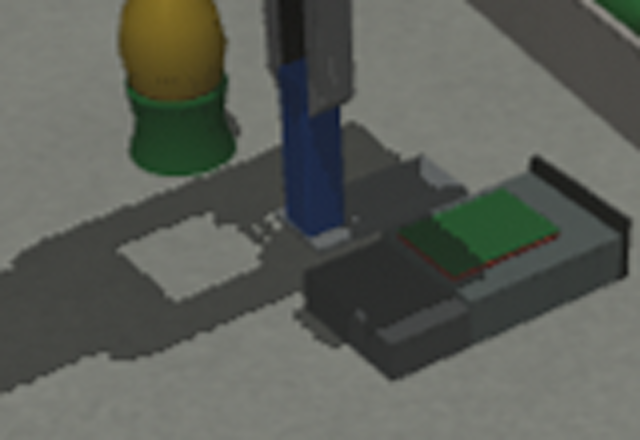

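View pics/scene_g_raw.png

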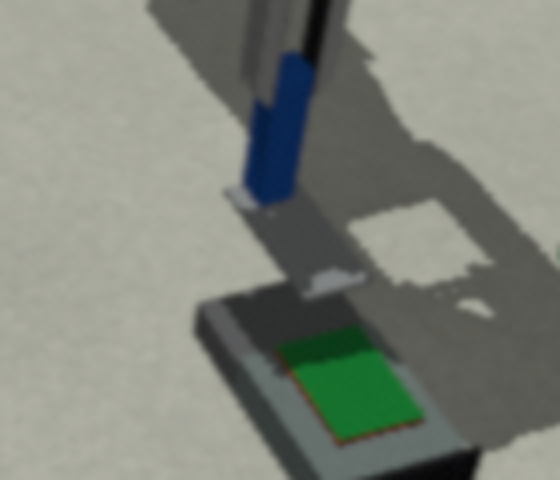

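The tile has tipped onto the high deck with green up. I'll back off 140 mm and set the lifter down there on free table.

```bash
python3 -m creep '[[[0.035,0,0,0],[0.075,0,0,0],[0.115,0,0,0],[0.14,0,0,0],[0.14,0,0,0]]]'; python3 st.py -126 0 0;python3 -m creep '[[[0,0,0.03,0],[0,0,0.055,0],[0,0,0.065,0],[0,0,0.065,0],[0,0,0.065,0]]]'; python3 st.py -126 0 0
```

```text
clock: 8.02
eef_pos: [0.4108, 0.1464, 0.1208]
orientation: [0.299, -3.125, 0.0]
force: [0.1, -0.3, -0.5]
gripper_width: 0.0215
t 8.02 tcp [0.4108 0.1464 0.1208] yaw 1.7617 tilt [-2.2e-03 -2.0e-04 -1.0e+00] q [ 0.21 -0.15  1.71  0.    1.58 -1.55] F [ 0.14 -0.27 -0.51] w 0.0215
shift [-0.0059 -0.0007  0.0753] turn 0.0009
now tip -131.7 0.7 bz 75.3
clock: 8.43
eef_pos: [0.4154, 0.147, 0.0561]
orientation: [0.298, -3.127, -0.0]
force: [1.0, -0.2, -1.0]
gripper_width: 0.0217
t 8.43 tcp [0.4154 0.147  0.0561] yaw 1.761 tilt [-5.e-04 -0.e+00 -1.e+00] q [ 0.21 -0.1   1.8   0.    1.44 -1.55] F [ 0.96 -0.22 -1.03] w 0.0217
shift [-0.0011 -0.0004  0.0106] turn 0.0002
now tip -127.1 0.4 bz 10.6
```

```bash
python3 -m creep '[[[0,0,0.003,0],[0,0,0.006,0],[0,0,0.008,0],[0,0,0.009,0],[0,0,0.009,0]]]'; python3 ov.py k; python3 st.py -126 0 0
```

```text
clock: 8.85
eef_pos: [0.4152, 0.147, 0.0471]
orientation: [-0.298, 3.127, 0.0]
force: [-0.3, 0.0, -1.7]
gripper_width: 0.0214
t 8.95 tcp [0.4153 0.147  0.0472] yaw 1.761 tilt [ 3.e-04  2.e-04 -1.e+00] q [ 0.21 -0.1   1.81  0.    1.42 -1.55] F [-0.76  0.89 -0.03] w 0.0218
shift [-0.0012 -0.0004  0.0017] turn 0.0002
now tip -127.2 0.4 bz 1.7
```

```bash
python3 - <<'E'
from h import *
for n in("scene","side"):
    s=snapshot(n); 
    x0,x1,y0,y1=(340,480,100,260) if n=="scene" else (180,380,90,230)
    cv2.imwrite(f'pics/{n}_k2.png',cv2.resize(s["img"][y0:y1,x0:x1,::-1],None,fx=3.7,fy=3.7,interpolation=cv2.INTER_CUBIC))
E
```

```text
(no output)
```

View pics/side_k2.png

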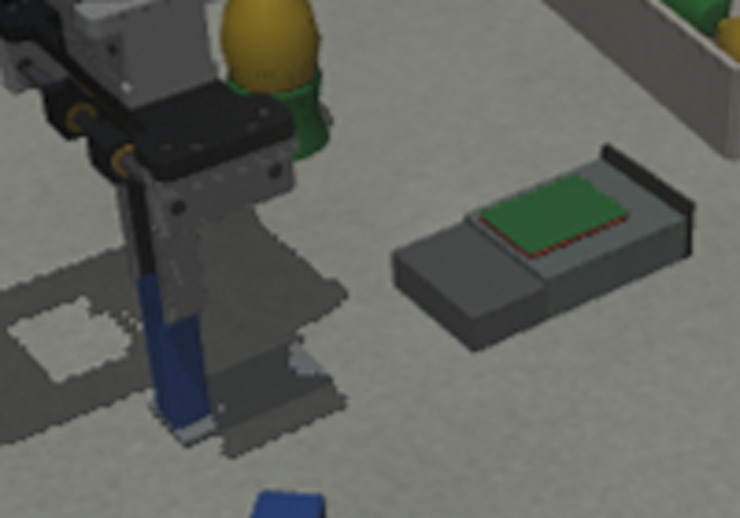

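The tile is flat with green up on the high deck, and the lifter is almost down. I'll lower the last 2 mm until the force shows contact.

```bash
python3 -m creep '[[[0,0,0.001,0],[0,0,0.002,0],[0,0,0.002,0],[0,0,0.002,0]]]'; python3 st.py -126 0 0; python3 -m creep '[[[0,0,0,0],[0,0,0,0],[0,0,0,0]]]'
```

```text
clock: 9.38
eef_pos: [0.4153, 0.147, 0.0454]
orientation: [-0.298, 3.127, 0.0]
force: [-0.9, -0.1, 2.3]
gripper_width: 0.0218
t 9.38 tcp [0.4153 0.147  0.0454] yaw 1.7611 tilt [ 4.e-04  2.e-04 -1.e+00] q [ 0.21 -0.09  1.82  0.    1.42 -1.55] F [-0.94 -0.07  2.29] w 0.0218
shift [-0.0012 -0.0005 -0.0001] turn 0.0003
now tip -127.2 0.5 bz -0.1
clock: 9.63
eef_pos: [0.4153, 0.147, 0.0454]
orientation: [-0.298, 3.127, 0.0]
force: [-0.9, -0.2, 3.6]
gripper_width: 0.0215
```

Force z has gone from about −1 to +2.3–3.6 N, so the lifter is standing on the table. Release it, partly open.

```bash
python3 -m creep '[[[0,0,0,0],[0,0,0,0],[0,0,0,0],[0,0,0,0],[0,0,0,0]]]' 0.3; python3 -m creep '[[[0,0,0,0],[0,0,0,0],[0,0,-0.02,0],[0,0,-0.05,0],[0,0,-0.08,0]]]';python3 -m creep '[[[0,0,-0.02,0],[0,0,-0.05,0],[0,0,-0.06,0],[0.03,0,-0.06,0],[0.06,0,-0.06,0]]]'; python3 -m creep '[[[0,0,0,0],[0,0,0,0],[0,0,0,0],[0,0,0,0],[0,0,0,0]]]'
python3 - <<'E'
from h import *
for n in("scene","side"):
    s=snapshot(n); cv2.imwrite(f'pics/{n}_end.png',s["img"][...,::-1])
    x0,x1,y0,y1=(320,500,100,260) if n=="scene" else (180,380,90,230)
    cv2.imwrite(f'pics/{n}_endz.png',cv2.resize(s["img"][y0:y1,x0:x1,::-1],None,fx=3.7,fy=3.7,interpolation=cv2.INTER_CUBIC))
E
```

```text
clock: 10.05
eef_pos: [0.415, 0.1469, 0.0447]
orientation: [0.298, -3.127, 0.0]
force: [0.3, -0.7, 0.3]
gripper_width: 0.0514
clock: 10.47
eef_pos: [0.414, 0.1467, 0.1248]
orientation: [0.298, -3.124, 0.0]
force: [-0.1, 1.2, 1.1]
gripper_width: 0.0608
clock: 10.88
eef_pos: [0.3565, 0.1355, 0.1849]
orientation: [0.298, -3.127, -0.0]
force: [-0.4, 0.0, 0.6]
gripper_width: 0.0609
clock: 11.3
eef_pos: [0.3568, 0.1356, 0.1845]
orientation: [0.298, -3.127, 0.0]
force: [0.2, -0.4, -0.6]
gripper_width: 0.061
```

View pics/scene_endz.png

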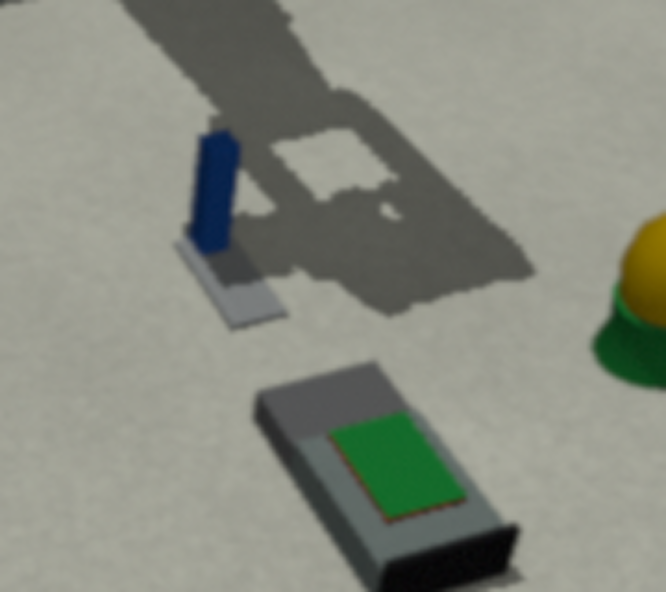

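View pics/side_endz.png

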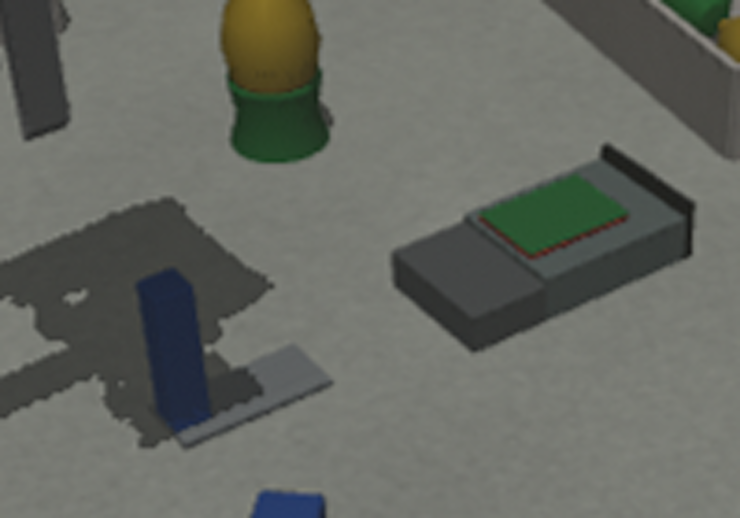

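View pics/scene_end.png

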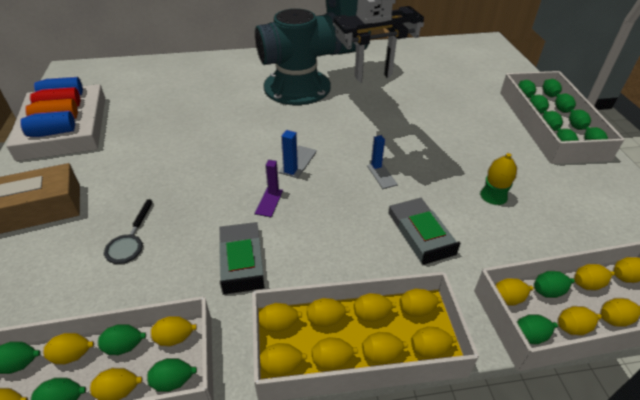

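The lifter stands upright and free at scene (379,160). The red tile is now green side up at (428,226), and the other tile at (240,255) has not moved. I'll check the tile centre numerically.

```bash
python3 - <<'E'
from fit import *
for n,c,ox,oy in(('scene',[(330,435),(403,412),(466,498),(388,520)],320,100),('side',[(481,216),(572,176),(628,213),(534,252)],180,90)):
    s=S[n];M=s["world_to_cam"];R=M[:3,:3];o=-R.T@M[:3,3];P=[]
    for x,y in c:
        u,v=(x+.5)/3.7-.5+ox,(y+.5)/3.7-.5+oy
        w=R.T@np.array([(u-s["cx"])/s["fx"],-(v-s["cy"])/s["fy"],-1.]);P.append(o+w*(.035-o[2])/w[2])
    m=np.mean(P,0)[:2]; d=m-[.6164,.1852];k,q=np.cos(.19),np.sin(.19)
    print(n,m.round(4),'stand frame',(k*d[0]+q*d[1]).round(4),(-q*d[0]+k*d[1]).round(4))
E
```

```text
scene [0.6537 0.1926] stand frame 0.038 0.0002
side [0.6527 0.1972] stand frame 0.0379 0.0049
```

Both views agree that the tile centre is about 38 mm past the step and 0–5 mm off the middle line, well inside the limits. Handing in.

```bash
python3 -c "
from h import *
print(order.close_job()); print(manip.get_state()['clock'])"
```

```text
the job is handed in; nothing more can be done
None
the job is handed in; nothing more can be done
```

The red tile now lies flat, green side up, on the high deck of its own stand, and I handed the job in at about 11.4 s (limit 51 s). The hand-in gives no verdict.

I picked up the smaller blue-grip lifter and slid its blade about 15 mm under the tile's overhang. I raised the blade along an arc until the tile stood upright, then pushed it over. After that I backed off, stood the lifter on free table in front of the stand, let go and moved the arm clear.

- **Tile position:** the centre is about 38 mm beyond the step (allowed 15 to 75 mm). It is 0 mm (scene camera) or 5 mm (side camera) off the middle line (allowed 20 mm).
- **Lifter:** both cameras show it standing upright and free. The wrist force changed from about −1 N to between +2 and +4 N as it touched the table.
- **Other tile:** it was in the same place in the before and after pictures. I did not measure its position.
- **Fingers and red tile:** the fingers stayed well behind the tile throughout, and no contact showed in any picture.

The scene and side cameras differ by 4 to 5 mm in y; nothing else disagreed.

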